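# Push the test kit between the vial racks into the pick-up bay

### The job

Push the white kit box along the counter, through the narrow gap between the two vial racks, and on into the blue pick-up bay behind them until its front end rests squarely against the bay's back wall. Keep the box flat on the counter all the way, never lifting or tipping it, and leave the other things on the counter where they are.

Things in the scene. Friction and masses are not known exactly. Their poses are not given: they have to be found in the camera images.
- kit: the white closed kit box, loose, about 0.11 to 0.22 kg, a cuboid 80 long (its x) x 62 wide (its y) x 32 mm high with a paper label on its lid; slides with friction, stays where left. Origin: centre of its underside. Starts before the gap's entry, to the robot's right, up to 35 mm off the gap's line and turned up to 0.45 rad from it.
- gap (a point): the middle of the gap between the racks, at counter level; x runs along the gap from entry (robot's right) to exit (robot's left), y across it towards the rack nearer the robot, z up. 68 mm wide (y -34 to 34), 96 long (x -48 to 48); the racks' upright corners are rounded by 6. The kit passes lengthwise, 3 mm to spare each side.
- rack_near: the grey vial rack nearer the robot, fixed to the counter: 96 (its x, along the gap) x 60 (its y) x 26 mm high, with eight small capped vials fixed in it that reach 40 mm above the counter. Origin: centre of its underside; the gap's middle lies at y = -64 mm in its frame.
- rack_far: the other grey vial rack, fixed, alike and parallel, on the far side of the gap. Origin: centre of its underside; the gap's middle lies at y = +64 mm in its frame.
- bay: the pick-up bay, fixed beyond the gap: three blue walls 6 mm thick, 24 high, no floor, open to the gap, inside 60 deep, 100 wide. Origin: counter level, inner face of the back wall, half-way across; x parallel to the gap's x, into the back wall. Kit centre at x = -40 mm when it touches the wall (20 mm stick out). It lies 140 to 165 mm past the gap's middle, up to 8 aside.
- bottle: a small capped bottle, loose, 38 across and 62 mm high, to be left alone. Origin: centre of its underside.
- vial: an amber glass vial, loose, 22 across and 35 mm high, to be left alone. Origin: centre of its underside.
- tape: a roll of paper tape lying flat, loose, 64 across and 20 mm high, to be left alone. Origin: centre of its underside.
- wipes: a cardboard box of wipes, loose, 60 x 50 x 40 mm high, to be left alone. Origin: centre of its underside.

How it is judged (in metres and radians):
On the way:
1. the kit box is between the two racks, flat on the counter (x of kit in the frame of gap between -0.025 and 0.025 m and y of kit in the frame of gap between -0.008 and 0.008 m and height (world z) of kit below 0.006 m and angle between the x axis of kit and the x axis of gap, either way round below 0.2 rad), for 0.1 s.
At the end, for the whole second after the job is handed in: the kit box has gone through the gap and lies at rest, flat on the counter, in the bay between its side walls, its front end within 7 mm of the back wall and square to it within 0.12 rad (7 degrees) (x of kit in the frame of bay between -0.047 and -0.034 m and y of kit in the frame of bay between -0.024 and 0.024 m and angle between the x axis of kit and the x axis of bay, either way round below 0.12 rad and height (world z) of kit between -0.004 and 0.004 m and angle between kit's own z axis and vertical below 0.05 rad and linear speed of kit below 0.01 m/s); the robot touches nothing.
It fails at once if the kit box is lifted off the counter (8 mm) or tipped (0.2 rad) (height (world z) of kit above 0.008 m or angle between kit's own z axis and vertical above 0.2 rad).
It fails at once if the bottle, vial, tape or wipes box is moved by more than 15 mm or tipped over (distance of any of bottle, vial, tape, wipes from where it was at the start of the episode above 0.015 m or angle between any of bottle, vial, tape, wipes's own z axis and vertical above 0.5 rad).
It also fails if it takes over 61 s, if anything falls off the work surface, if the arm or the gripper's body presses on something with over 40 N, if the wrist force passes 120 N, or if a joint passes its speed limit or range.

### The arm

A 6-joint arm with a two-finger parallel gripper is mounted at the origin on the work surface. World frame = base frame: x ahead of the robot, y to its left, z up, the work surface at z = 0. Lengths are in m, angles in degrees, forces in N, time in s.
With the tool pointing down it reaches from about 0.4 to 0.925 m from the base axis. Payload 3.4 kg.
Tool frame: the origin (TCP) lies at the very end of the fingers, on their centre line; the grasp point (between the pads) lies 19 mm behind it; z points along the fingers, y is the line along which they close (so a half turn about z gives the same grasp; the last joint's range is limited). The gripper opens to 85 mm and grips with 20 to 120 N. Pads are 22 mm wide; open, the fingers measure 114 mm over their backs; the gripper's body (76 mm by 85 mm) begins 54 mm behind the grasp point. The pads swing forward as they close: fully open they stand 13 mm farther back than shut.
Start: joints at [-78.982, 17.578, 86.31, -0, 76.112, -4.211], TCP at [0.151, -0.555, 0.231] pointing down, gripper open.
Joint ranges: [-179.03, 179.03], [-60, 130.46], [8.19, 133.38], [-81.62, 261.62], [5.75, 156.47], [-153.77, 153.77]. Speed limits (degrees/s): [147.25, 147.25, 180, 180, 180, 180].

### API

Orientations are given as [roll, pitch, yaw] about the fixed x, y, z axes, in that order (R = Rz(yaw) Ry(pitch) Rx(roll)).
In Python, from workcell import ctrl gives the robot as it stands. The module is installed in compiled form; this text tells all that it offers.
- The arm moves only by the tool send_rows, never from a script. Its argument "moves" is a list that holds one entry, the list of rows, each a list of 6 numbers: the shift along the world's x, y, z in mm, then the turn, a rotation vector about the world's x, y, z in rad. A call has 1 to 10 rows; each row is the pose to reach, as a shift and turn from the pose commanded when the call began; what a row does not reach only later rows make up. A row lasts 1/12 s, in which the tool goes at most 41.7 mm and 7.16 degrees, less where a joint would pass 70% of its speed; a pose out of reach is approached as far as the arm can. A call with a gripper value outside its range is refused whole. "hand" is the opening, from 0 (shut) to 1 (fully open), set as the call begins (left out, the last holds). The fingers move at their own pace and stop on an object; the grip force is fixed at half the most. Time passes only in rows, so rows that repeat a pose let the fingers close. It gives the time, the measured TCP pose, the force, the opening and the grip force at its end, in the units of the state.
- ctrl.read_state(): the state, without advancing time (a new reading comes with each control period).
- ctrl.snapshot(name): name is "scene" or "top"; returns a dict with "image" (420x560x3 uint8, blue, green, red), "fovy" (degrees; the focal length in pixels is half the picture's height over the tangent of half this angle, whatever the lens; pixels are square), "cx", "cy" (the principal point, pixels), "dist" ([k1, k2, p1, p2, k3] as OpenCV has them; the pictures are not rectified), "eye" and "rotation" of the camera in the world. Camera axes: x right, y down, z forward; pixel columns grow to the right and rows downward; lengths in m; the calibration is good to about 2 mm. A picture is of the moment at which its call begins. There is no depth.
- ctrl.job_done(): hands the job in; it is judged then, once.
The state is a dict: "clock": time; "joint_positions": joint angles; "dq": joint speeds; "joint_torque": joint torques, N m; "position": TCP position; "tcp_rot": TCP orientation; "wrist_force": force on the tool from outside, world axes, zero at the start; "wrist_torque": the same for the moment, N m; "finger_gap": finger opening in m; "grasp_force": force on a finger pad.
Only numpy, scipy, OpenCV 4.12 (cv2) and the standard library are available. Lean on these libraries where they do the work, as an engineer would, in place of code of your own. Each camera call takes 0.05 s, during which the arm holds its last target. There are 200 camera calls.

## Working session

There is one attempt and no reset: what is moved stays moved. The work goes in short steps, Python scripts to look and compute and a tool call to move; the robot and the scene stay as the last step left them, time stands still between calls to the robot, and variables do not carry over. Pictures are saved under pics/ and viewed, at most 10 in all, crops included, and the job is handed in when it is done.

Besides the shell and the picture viewer there is one more tool, called after "Call:" as name(argument=value, ...), one argument or row to a line, values as JSON. send_rows: Moves the arm, as the interface text tells. Its arguments: {"type":"object","properties":{"moves":{"type":"array","items":{"type":"array","items":{"type":"array","items":{"type":"number"}}}},"hand":{"type":"number"}},"required":["moves"]}

```bash
mkdir -p pics
cat > h.py <<'E'
import numpy as np, cv2
from workcell import ctrl
def cam(name):
    s=ctrl.snapshot(name); f=210/np.tan(np.radians(s['fovy'])/2)
    s['K']=np.array([[f,0,s['cx']],[0,f,s['cy']],[0,0,1.]]); s['img']=np.array(s['image']); return s
def plane(s,px,z):
    u=cv2.undistortPoints(np.array(px,float).reshape(-1,1,2),s['K'],np.array(s['dist'],float))[:,0]
    d=np.c_[u,np.ones(len(u))]@np.array(s['rotation']).T; e=np.array(s['eye'])
    return e+d*((z-e[2])/d[:,2])[:,None]
E
python3 - <<'E'
from h import *
for n in('top','scene'):
    s=cam(n); cv2.imwrite(f'pics/{n}0.png',s['img']); print(n,s['img'].shape,s['fovy'],s['eye'],np.round(s['rotation'],3).tolist())
print(ctrl.read_state())
E
```

```text
top (420, 560, 3) 54.57401103962705 [0.59528197 0.05172686 0.85337261] [-177.273, 0.498, -91.542]
scene (420, 560, 3) 45.10997397236574 [ 1.25291207 -0.20274504  0.49491267] [-124.523, -0.692, 68.279]
{'clock': 0.1, 'joint_positions': array([-7.89814195e+01,  1.76187261e+01,  8.63747096e+01,  3.66533706e-04,
        7.61113205e+01, -4.20884159e+00]), 'dq': array([ 0.05293325, -0.02992992, -0.15973255,  0.06192422,  0.03120757,
        0.03249537]), 'joint_torque': array([ 9.71848494e-04, -4.58525527e+01, -2.52607602e+01, -1.12040309e-04,
        5.59289474e-03,  5.14547253e-06]), 'position': array([ 0.1509089 , -0.55420977,  0.2304768 ]), 'tcp_rot': array([-1.79895552e+02, -8.04297116e-03,  1.52273265e+01]), 'wrist_force': array([ 0.34666958, -0.58327393, -0.43340557]), 'wrist_torque': array([0.02967884, 0.04470344, 0.04824119]), 'grasp_force': 0.0, 'finger_gap': 0.08570870468622735}
```

View pics/top0.png

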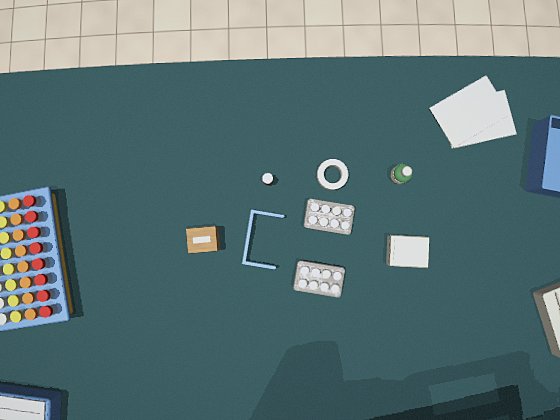

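View pics/scene0.png

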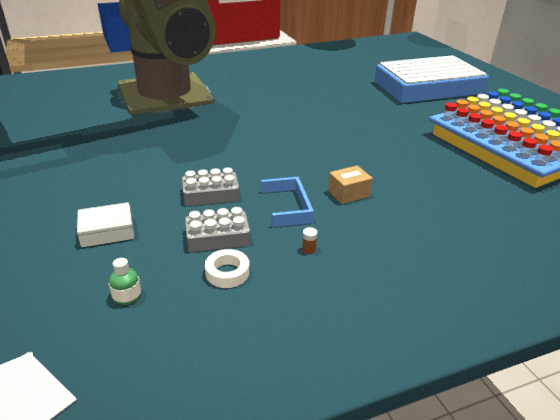

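The top view shows the kit at (408,251), the racks at (330,217) and (319,279), and the bay opening right at (247–285, 210–268). The tape (333,174), bottle (401,174), vial (268,179) and wipes (202,240) are all clear of the path.

```bash
cat >> h.py <<'E'
from scipy.spatial.transform import Rotation as Rn
def fix(s):
    s['rotation']=Rn.from_euler('xyz',s['rotation'],degrees=True).as_matrix(); return s
def blob(s,m,seed):
    n,l,st,c=cv2.connectedComponentsWithStats(m.astype(np.uint8))
    k=np.argmin([np.hypot(*(c[i]-seed)) if st[i,4]>100 else 1e9 for i in range(n)])
    return (l==k)
def rect(s,m,z):
    c=max(cv2.findContours(m.astype(np.uint8),0,1)[0],key=len)[:,0]
    p=plane(s,c,z)[:,:2]*1000
    r=cv2.minAreaRect(p.astype(np.float32)); b=cv2.boxPoints(r)
    e=[b[1]-b[0],b[2]-b[1]]; L=max(e,key=np.linalg.norm); L=L*(1 if L[1]>0 else -1)
    return np.round(r[0],1),np.round(sorted(r[1]),1),round(float(np.degrees(np.arctan2(L[1],L[0]))),2)
E
python3 - <<'E'
from h import *
s=fix(cam('top')); I=s['img'].astype(int); b,g,r=I[...,0],I[...,1],I[...,2]
hsv=cv2.cvtColor(s['img'],cv2.COLOR_BGR2HSV)
for p in[(251,408),(217,308),(240,247),(150,300),(267,395),(235,395)]: print(p,I[p],hsv[p])
br=(r>95)
print('kit',rect(s,blob(s,br,(408,251)),.032))
for n,sd in(('far',(330,217)),('near',(319,279))):
    m=blob(s,br,sd); print(n,m.sum(),rect(s,m,.026))
    w=(r>190)&m
    n_,l,st,c=cv2.connectedComponentsWithStats(w.astype(np.uint8)); print(st[1:,4]); 
    q=plane(s,c[1:][st[1:,4]>15],.04)[:,:2]*1000; print(np.round(q.mean(0),1),len(q))
bl=(b>r+50)&(b>120); m=blob(s,bl,(255,240)); 
c=max(cv2.findContours(m.astype(np.uint8),0,1)[0],key=len)
a=cv2.approxPolyDP(c,3,True)[:,0]; print(a.tolist()); print(np.round(plane(s,a,.024)[:,:2]*1000,1).tolist())
print('bayrect',rect(s,m,.024))
o=s['img'].copy(); cv2.drawContours(o,[c],-1,(0,0,255),1)
for sd in((408,251),(330,217),(319,279)):
    cv2.drawContours(o,cv2.findContours(blob(s,br,sd).astype(np.uint8),0,1)[0],-1,(0,0,255),1)
cv2.imwrite('pics/seg.png',cv2.resize(o[190:310,230:440],None,fx=3.8,fy=3.8,interpolation=0))
E
```

```text
(251, 408) [222 225 223] [ 50   3 225]
(217, 308) [175 179 181] [ 20   8 181]
(240, 247) [241 215 182] [103  62 241]
(150, 300) [101  97  64] [ 93  93 101]
(267, 395) [94 88 50] [ 94 119  94]
(235, 395) [122 134 139] [ 21  31 139]
kit (array([ 553.4, -201.5]), array([63.6, 86.5]), 85.33)
far 1409 (array([628.4, -44.6]), array([60.6, 97.4]), 78.75)
[779   4   3   3   3   3   4   1   4   1   3   3   2   2   2]
[627.6 -42.2] 1
near 1471 (array([502.7, -20.3]), array([61.8, 98.2]), 78.91)
[724   4   5   3   3   3   8  82   6   1   1   1   1]
[507.9 -33.9] 2
[[251, 209], [242, 263], [275, 268], [245, 260], [254, 212], [284, 216]]
[[647.6, 113.3], [538.1, 134.3], [526.3, 67.5], [544.1, 128.1], [641.3, 107.3], [631.4, 46.3]]
bayrect (array([586.,  91.]), array([ 70.2, 113.1]), 168.96)
```

View pics/seg.png

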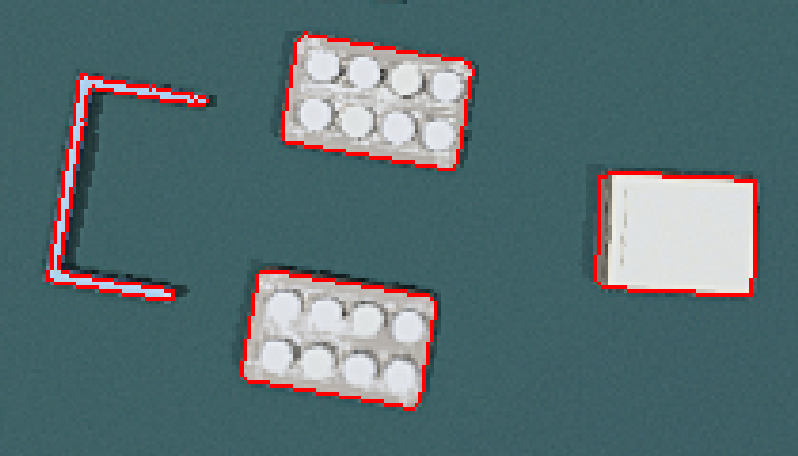

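The outlines sit well on the racks and bay. The kit outline includes its dark left side, so I'll tighten its threshold before going over it.

Run:
```python
from h import *
s=fix(cam('top')); r=s['img'][...,2].astype(int)
m=blob(s,r>165,(408,251)); m=cv2.morphologyEx(m.astype(np.uint8),cv2.MORPH_OPEN,np.ones((3,3)))
print('kit',rect(s,m>0,.032))
```

```text
kit (array([ 553.2, -204.8]), array([60.8, 78.1]), 87.74)
```

Call:
send_rows(
  moves=[
    [[400,325,-80,0,0,1.23],[400,325,-80,0,0,1.23],[400,325,-80,0,0,1.23],[400,325,-80,0,0,1.23],[400,325,-80,0,0,1.23],[400,325,-80,0,0,1.23],[400,325,-80,0,0,1.23],[400,325,-80,0,0,1.23],[400,325,-80,0,0,1.23],[400,325,-80,0,0,1.23]],
  ],
  hand=1,
)

```text
clock: 1.03
position: [0.4718, -0.2936, 0.1671]
tcp_rot: [-180.0, 0.0, 86.0]
wrist_force: [0.6, 0.0, -0.1]
finger_gap: 0.0852
grasp_force: 0.0
```

Call:
send_rows(
  moves=[
    [[80,62,-50,0,0,0.03],[80,62,-50,0,0,0.03],[80,62,-50,0,0,0.03],[80,62,-85,0,0,0.03],[80,62,-115,0,0,0.03],[80,62,-135,0,0,0.03],[80,62,-150,0,0,0.03],[80,62,-157,0,0,0.03],[80,62,-157,0,0,0.03]],
  ],
)

```text
clock: 1.78
position: [0.5493, -0.2325, 0.0084]
tcp_rot: [-179.8, -0.1, 87.4]
wrist_force: [-0.0, -0.2, -0.1]
finger_gap: 0.0858
grasp_force: 0.0
```

Run:
```python
from h import *
s=fix(cam('scene')); cv2.imwrite('pics/a.png',cv2.resize(s['img'][100:320,30:330],None,fx=2.5,fy=2.5))
t=ctrl.read_state(); print(t['position'],t['tcp_rot'],t['wrist_force'])
```

```text
[ 0.55015585 -0.23301443  0.00975033] [-1.7991045e+02 -4.0907063e-02  8.7418002e+01] [ 0.02004615 -0.57502614 -0.29172495]
```

View pics/a.png

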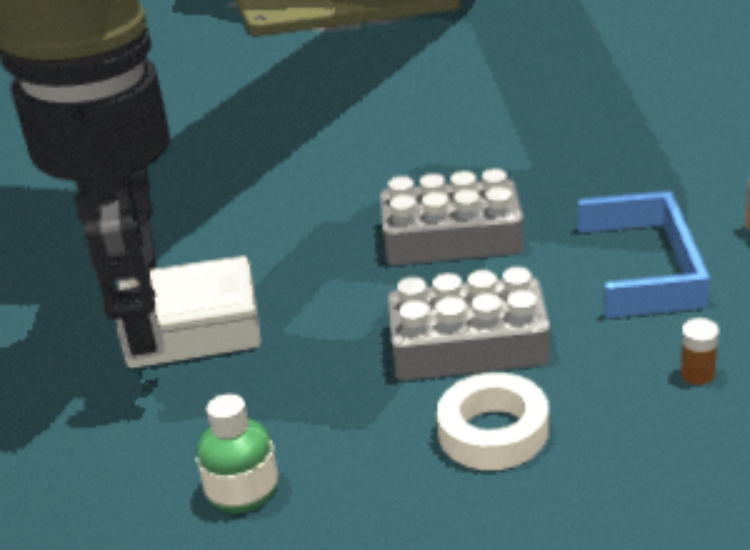

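The fingers straddle the kit's rear end at about (140,330) in the crop, with their tips above the counter. Closing now.

Call:
send_rows(
  moves=[
    [[0,0,0,0,0,0],[0,0,0,0,0,0],[0,0,0,0,0,0],[0,0,0,0,0,0],[0,0,0,0,0,0],[0,0,0,0,0,0]],
  ],
  hand=0.6,
)

```text
clock: 2.33
position: [0.5518, -0.234, 0.0122]
tcp_rot: [179.8, 0.1, 87.4]
wrist_force: [-0.7, 0.2, 6.4]
finger_gap: 0.0607
grasp_force: 66.6
```

Call:
send_rows(
  moves=[
    [[-3,11,0,0,0,-0.03],[-6,22,0,0,0,-0.06],[-9,33,0,0,0,-0.09],[-12,44,0,0,0,-0.12],[-14.8,55,0,0,0,-0.1475],[-14.8,55,0,0,0,-0.1475],[-14.8,55,0,0,0,-0.1475]],
  ],
)

```text
clock: 2.92
position: [0.5371, -0.1775, 0.0122]
tcp_rot: [179.8, -0.0, 78.9]
wrist_force: [-0.2, 4.1, 8.0]
finger_gap: 0.0605
grasp_force: 66.7
```

Run:
```python
from h import *
s=fix(cam('top')); cv2.imwrite('pics/b.png',cv2.resize(s['img'][180:310,230:440],None,fx=3.8,fy=3.8,interpolation=0))
t=ctrl.read_state(); print(t['position'],t['tcp_rot'],t['wrist_force'])
```

```text
[ 0.53706652 -0.17745048  0.01221151] [ 1.79822506e+02 -5.73959632e-02  7.89374674e+01] [0.25206081 4.56466092 8.42896794]
```

View pics/b.png

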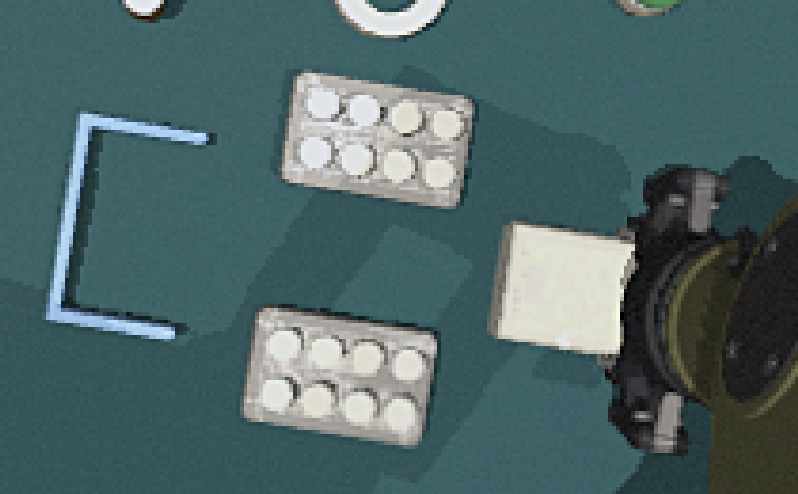

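The kit lies in line with the gap: its lid front edge runs from (512,224) to (500,338) in the crop, and the gripper hides only its rear. Now I'll measure its edges in the gap frame.

```bash
cat >> h.py <<'E'
a=np.radians(78.95); U=np.array([np.cos(a),np.sin(a)]); V=np.array([-np.sin(a),np.cos(a)]); G=np.array([565.5,-32.5])
def lid(s,thr=165,zc=.032):
    m=((s['img'][...,2]>thr)).astype(np.uint8)
    return m
E
python3 - <<'E'
from h import *
s=fix(cam('top')); m=(s['img'][...,2]>150).astype(np.uint8); m=cv2.morphologyEx(m,cv2.MORPH_OPEN,np.ones((3,3)))
b=blob(s,m>0,(380,255)); c=max(cv2.findContours(b.astype(np.uint8),0,1)[0],key=len)[:,0]
p=plane(s,c,.032)[:,:2]*1000-G; x,y=p@U,p@V
print(np.round([x.min(),x.max(),y.min(),y.max()],1))
for mk in((y>np.median(y)+24)&(x<x.max()-6)&(x>x.max()-45),(y<np.median(y)-24)&(x<x.max()-6)&(x>x.max()-45)):
    q=np.polyfit(x[mk],y[mk],1); print(mk.sum(),q[0],np.polyval(q,-100))
mk=(x>x.max()-4)&(abs(y-np.median(y))<24); q=np.polyfit(y[mk],x[mk],1); print('front',mk.sum(),q)
E
```

```text
[-143.6  -78.2  -32.    29.3]
19 0.005863676994197713 28.441014032761817
19 0.004313642649338937 -31.069361330706585
front 24 [-1.34421925e-02 -7.93301980e+01]
```

Call:
send_rows(
  moves=[
    [[0.9,10,0,0,0,-0.004],[2.8,20,0,0,0,-0.004],[4.7,30,0,0,0,-0.004],[6.6,39,0,0,0,-0.004],[8.5,49,0,0,0,-0.004],[10.4,59,0,0,0,-0.004],[12.4,69,0,0,0,-0.004],[14.3,78.7,0,0,0,-0.004],[14.3,78.7,0,0,0,-0.004],[14.3,78.7,0,0,0,-0.004]],
  ],
)

```text
clock: 3.85
position: [0.5518, -0.0991, 0.0122]
tcp_rot: [179.8, -0.0, 78.8]
wrist_force: [1.3, 1.9, 7.5]
finger_gap: 0.0608
grasp_force: 66.7
```

Call:
send_rows(
  moves=[
    [[0,0,0,0,0,0],[0,0,0,0,0,0],[0,0,0,0,0,0],[0,0,0,0,0,0],[0,0,0,0,0,0],[0,0,20,0,0,0],[0,0,45,0,0,0],[0,0,60,0,0,0],[-6,-29,60,0,0,0],[-11.5,-59,60,0,0,0]],
  ],
  hand=1,
)

```text
clock: 4.68
position: [0.5395, -0.1581, 0.0717]
tcp_rot: [179.9, 0.0, 78.9]
wrist_force: [-0.2, 0.3, -0.3]
finger_gap: 0.0857
grasp_force: 0.0
```

Run:
```python
from h import *
t=ctrl.read_state(); print(t['position'],t['tcp_rot'],t['finger_gap'])
s=fix(cam('top')); cv2.imwrite('pics/c.png',cv2.resize(s['img'][180:310,230:440],None,fx=3.8,fy=3.8,interpolation=0))
```

```text
[ 0.53950671 -0.15813387  0.07167866] [1.79853611e+02 1.00793673e-02 7.89304447e+01] 0.08566953976314652
```

View pics/c.png

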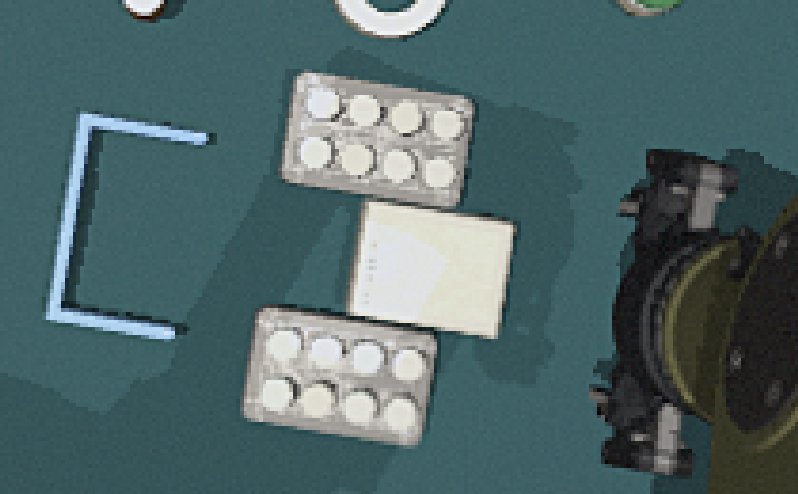

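The kit now sits squarely, half in the gap (lid from (365,205) to (500,335) in the crop). Next I'll narrow the fingers to a two-finger pusher and come down behind it.

Call:
send_rows(
  moves=[
    [[1,0,0,0,0,0],[1,0,0,0,0,0],[1,0,0,0,0,0],[1,0,0,0,0,0],[1,0,-25,0,0,0],[1,0,-45,0,0,0],[1,0,-57,0,0,0],[1,0,-63,0,0,0],[1,0,-63,0,0,0]],
  ],
  hand=0.25,
)

```text
clock: 5.48
position: [0.5385, -0.1572, 0.0058]
tcp_rot: [-179.8, -0.0, 78.8]
wrist_force: [-0.5, -0.8, 0.4]
finger_gap: 0.0213
grasp_force: 0.0
```

Call:
send_rows(
  moves=[
    [[2,10,0,0,0,0],[4,20,0,0,0,0],[5.8,30,0,0,0,0],[7,36,0,0,0,0],[8.2,42,0,0,0,0],[9.4,48,0,0,0,0],[10.5,54,0,0,0,0],[11.7,60,0,0,0,0],[12.9,66,0,0,0,0],[12.9,66,0,0,0,0]],
  ],
)

```text
clock: 6.32
position: [0.5526, -0.0913, 0.0074]
tcp_rot: [-180.0, -0.0, 78.8]
wrist_force: [0.2, 0.4, 0.3]
finger_gap: 0.0212
grasp_force: 0.0
```

```bash
cat > m.py <<'E'
from h import *
s=fix(cam('top')); im=s['img']; t=ctrl.read_state(); p=t['position'][:2]*1000-G; print('tcp gap',p@U,p@V,t['wrist_force'])
cv2.imwrite('pics/cur.png',cv2.resize(im[180:310,230:440],None,fx=3.8,fy=3.8,interpolation=0))
hsv=cv2.cvtColor(im,cv2.COLOR_BGR2HSV); m=((im[...,2]>185)).astype(np.uint8)
import sys
# rectify around the gap: keep pixels whose ground point (z=.032) lies inside the lane
yy,xx=np.mgrid[180:310,230:440]; q=plane(s,np.c_[xx.ravel(),yy.ravel()],.032)[:,:2]*1000-G; X,Y=q@U,q@V
k=(abs(Y)<36)&(m[yy.ravel(),xx.ravel()]>0)&(X>-100)&(X<140)
for lo in range(-100,140,10):
    w=k&(X>=lo)&(X<lo+10)
    if w.sum()>8: print(lo,w.sum(),np.round([Y[w].min(),Y[w].max(),X[w].min(),X[w].max()],1))
E
python3 m.py
```

```text
tcp gap -60.58964490756731 1.5032907241660596 [-0.25269555 -0.45930064  0.05516115]
-50 41 [-30.7  28.9 -47.  -40. ]
-40 144 [-30.7  29.5 -39.9 -30. ]
-30 150 [-30.4  35.1 -30.  -20. ]
-20 149 [-30.7  29.2 -20.  -10. ]
-10 149 [-30.7  29.2 -10.   -0. ]
0 149 [-30.7  29.2   0.    9.9]
10 149 [-31.   34.8  10.1  19.9]
20 151 [-31.   35.8  20.1  29.8]
30 23 [-35.3  35.8  30.   39.4]
```

View pics/cur.png

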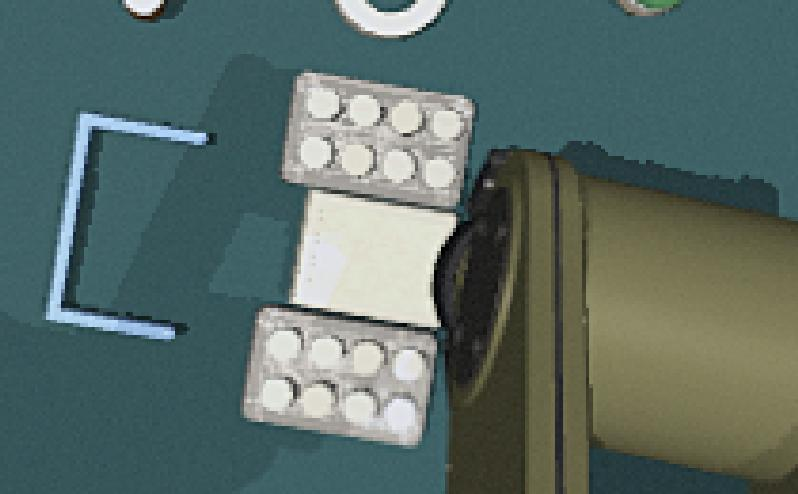

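The kit is straight in the gap, with its lid spanning y −31 to 29 and its front edge at x ≈ +31. I'll keep pushing.

Call:
send_rows(
  moves=[
    [[1.2,5.9,0,0,0,0],[2.4,11.8,0,0,0,0],[3.6,17.7,0,0,0,0],[4.8,23.6,0,0,0,0],[6,29.5,0,0,0,0],[7.2,35.3,0,0,0,0],[8.4,41.2,0,0,0,0],[9.6,47.1,0,0,0,0],[10.8,53,0,0,0,0],[12,58.9,0,0,0,0]],
  ],
)

```text
clock: 7.2
position: [0.5646, -0.0329, 0.0074]
tcp_rot: [-180.0, -0.0, 78.7]
wrist_force: [-0.9, -0.3, 0.0]
finger_gap: 0.0214
grasp_force: 0.2
```

Call:
send_rows(
  moves=[
    [[1.1,5.9,0,0,0,0],[2.3,11.8,0,0,0,0],[3.4,17.7,0,0,0,0],[4.6,23.6,0,0,0,0],[5.7,29.5,0,0,0,0],[6.9,35.3,0,0,0,0],[8,41.2,0,0,0,0],[9.2,47.1,0,0,0,0],[9.8,50,0,0,0,0],[9.8,50,0,0,0,0]],
  ],
)

```text
clock: 8.03
position: [0.5745, 0.0172, 0.0074]
tcp_rot: [180.0, -0.0, 78.8]
wrist_force: [-0.8, -0.5, 0.8]
finger_gap: 0.0214
grasp_force: 0.0
```

```bash
python3 m.py|head -1
```

```text
tcp gap 50.197423688259555 0.7214069784606915 [0.25797764 0.77459608 0.13353202]
```

View pics/cur.png

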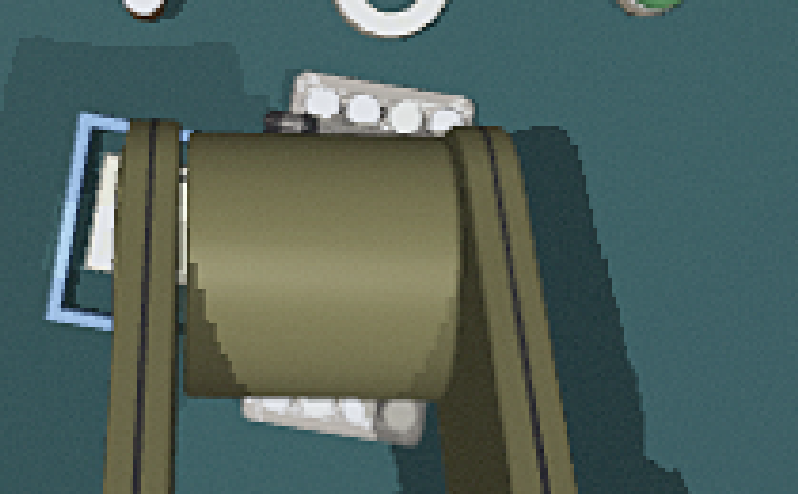

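The kit's front edge, from (108,155) to (88,268) in the crop, is close to the back wall and parallel to it. I'll creep the last ~11 mm and watch the force.

Call:
send_rows(
  moves=[
    [[0.4,2,0,0,0,0],[0.8,4,0,0,0,0],[1.1,5.5,0,0,0,0],[1.3,7,0,0,0,0],[1.6,8,0,0,0,0],[1.8,9,0,0,0,0],[1.8,9,0,0,0,0]],
  ],
)

```text
clock: 8.67
position: [0.5761, 0.0256, 0.0074]
tcp_rot: [180.0, -0.0, 78.7]
wrist_force: [-0.0, -0.4, 0.1]
finger_gap: 0.0214
grasp_force: 0.0
```

Call:
send_rows(
  moves=[
    [[0.2,1,0,0,0,0],[0.3,1.5,0,0,0,0],[0.4,2,0,0,0,0],[0.4,2,0,0,0,0]],
  ],
)

```text
clock: 9.0
position: [0.5765, 0.0275, 0.0074]
tcp_rot: [180.0, -0.0, 78.7]
wrist_force: [0.2, -0.3, 0.4]
finger_gap: 0.0217
grasp_force: 0.2
```

Call:
send_rows(
  moves=[
    [[0.2,1,0,0,0,0],[0.3,1.5,0,0,0,0],[0.3,1.5,0,0,0,0],[0.3,1.5,0,0,0,0]],
  ],
)

```text
clock: 9.33
position: [0.5768, 0.0281, 0.0074]
tcp_rot: [180.0, 0.1, 78.8]
wrist_force: [-0.8, -5.4, 0.5]
finger_gap: 0.0213
grasp_force: 2.6
```

```bash
cat > f.py <<'E'
from h import *
s=fix(cam('top')); im=s['img']
cv2.imwrite('pics/d.png',cv2.resize(im[200:280,230:330],None,fx=7,fy=7,interpolation=0))
m=(im[...,2]>165)&(im[...,0].astype(int)<im[...,2].astype(int)+25)
yy,xx=np.mgrid[200:280,235:300]; q=plane(s,np.c_[xx.ravel(),yy.ravel()],.032)[:,:2]*1000-G; X,Y=q@U,q@V
k=m[yy.ravel(),xx.ravel()]&(X>60)
for lo in range(-32,40,8):
    w=k&(Y>=lo)&(Y<lo+8)
    if w.sum()>3: print(lo,w.sum(),'front',round(X[w].max(),1))
print('yrange',Y[k&(X>110)].min(),Y[k&(X>110)].max())
b=im.astype(int); bl=(b[...,0]>b[...,2]+30)&(b[...,0]>130)
q=plane(s,np.c_[xx.ravel(),yy.ravel()],.024)[:,:2]*1000-G; X,Y=q@U,q@V; k=bl[yy.ravel(),xx.ravel()]&(X>130)
for lo in range(-40,48,10):
    w=k&(Y>=lo)&(Y<lo+10)
    if w.sum(): print('wall',lo,np.round([X[w].min(),X[w].max()],1))
E
python3 f.py
```

```text
16 5 front 152.3
24 5 front 152.6
yrange 18.440540519859574 28.69639840581728
wall -40 [156.1 160.1]
wall -30 [156.4 160.1]
wall -20 [156. 160.]
wall -10 [155.  159.7]
wall 0 [154.6 160. ]
wall 10 [153.6 159.9]
wall 20 [153.5 159.9]
wall 30 [152.9 159.9]
wall 40 [152.8 159.5]
```

A 5 N reaction at the expected position means the kit is against the wall. I'll back off, lift, and move away to check.

Call:
send_rows(
  moves=[
    [[-0.6,-3,0,0,0,0],[-1.6,-8,0,0,0,0],[-2.4,-12,0,0,0,0],[-2.4,-12,25,0,0,0],[-2.4,-12,55,0,0,0],[-2.4,-12,90,0,0,0],[-2.4,-12,120,0,0,0],[-2.4,-50,130,0,0,0],[-2.4,-90,130,0,0,0],[-2.4,-130,130,0,0,0]],
  ],
)

```text
clock: 10.22
position: [0.5752, -0.1017, 0.1393]
tcp_rot: [179.8, -0.0, 78.9]
wrist_force: [0.3, -0.3, -0.7]
finger_gap: 0.0213
grasp_force: 0.0
```

Call:
send_rows(
  moves=[
    [[0,-40,0,0,0,0],[0,-80,0,0,0,0],[0,-120,0,0,0,0],[0,-150,0,0,0,0],[0,-150,0,0,0,0],[0,-150,0,0,0,0]],
  ],
)

```text
clock: 10.72
position: [0.5739, -0.253, 0.1371]
tcp_rot: [-180.0, -0.0, 78.5]
wrist_force: [-1.2, 0.5, -0.5]
finger_gap: 0.0212
grasp_force: 0.0
```

```bash
python3 f.py
```

```text
-32 162 front 152.4
-24 154 front 152.0
-16 154 front 151.7
-8 155 front 152.0
0 154 front 152.6
8 155 front 152.0
16 160 front 152.6
24 90 front 152.6
yrange -31.97375821053571 28.69639840581728
wall -40 [153.4 160.1]
wall -30 [153.7 160.1]
wall -20 [154. 160.]
wall -10 [154.3 159.7]
wall 0 [153.6 160. ]
wall 10 [153.6 159.9]
wall 20 [153.5 159.9]
wall 30 [152.9 159.9]
wall 40 [152.8 159.5]
```

View pics/d.png

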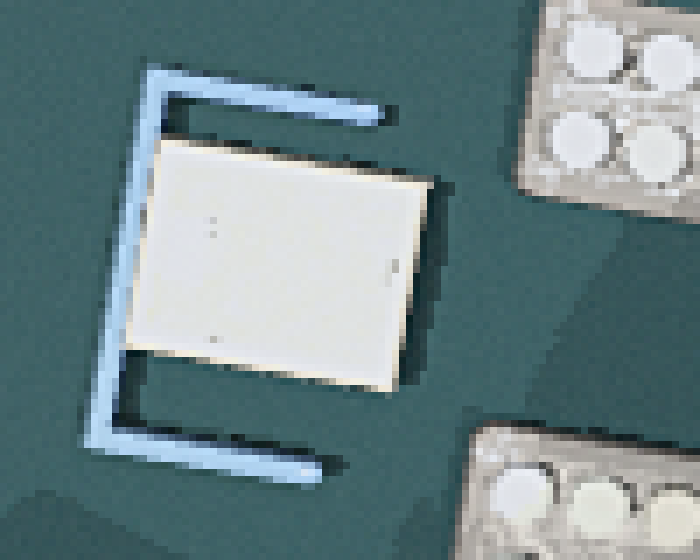

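The kit's front edge, from (160,140) to (128,345) in the crop, lies flush and square against the back wall, well between the side walls. The robot is clear of everything, so I'm handing in.

```bash
python3 -c "
from workcell import ctrl
print(ctrl.job_done())"
```

```text
the job is handed in; nothing more can be done
None
```

The white kit box went through the gap and rests flush and square against the bay's back wall in the last picture; the job is handed in at about 11 s, but no verdict was returned. I gripped the box to line it up and drag it halfway into the gap, then pushed it the rest of the way; it was never raised deliberately, but I did not measure its height or re-measure the four loose objects.

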